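# Shut the microcentrifuge and start the run

## Task

The microcentrifuge is loaded and its lid is standing open: with the fingertips, gently press the lid down until its catch holds it shut, then press the green start key with the white triangle and draw back. Leave the other keys alone, do not pull the lid further open, and do not disturb the things standing round the centrifuge.

Things in the scene. Friction and masses are not known exactly. Their poses are not given: they have to be found in the camera images.
- centrifuge: white bench-top microcentrifuge, 250 mm deep (x), 190 mm wide (y), heavy, does not move. Origin: centre of its underside. Its x axis points from the key panel (front, towards the robot) to the lid hinge (rear), z up; yaw varies. 118 mm high with the lid shut. The front 80 mm is a panel that rises to the rear at 12 degrees, from 50 to 66 mm high: a row of four round keys, a display behind them
- lid (a joint): lid angle in rad: 0 fully shut, grows as it opens; starts at 0.55 to 0.9. A spring lifts it, a stiff hinge lets it rest from about 0.25 up; let go below that without being caught, it springs back up. In the last 0.1 rad a sprung catch under the front edge resists, gives way and then holds it below 0.015. Shutting it takes about 6 N at the press spot
- lid_spot (a point): press spot: grey ring mark, 29 mm across, on the lid's outer face, middle of its width, near its front edge, 146 mm from the hinge axis along the lid; 118 mm above the bench when shut. Axes: z outward normal of the lid, x along the lid to the hinge. The lid is a flat white plate reaching from 6 to 166 mm from the hinge axis, 184 mm wide, 16 mm thick
- lid_hinge (a point): middle of the hinge axis, which runs along the centrifuge's y axis at its rear: 106 mm above the bench, 120 mm behind the centrifuge's origin. The lid's outer face lies in a plane 12 mm outside (when shut: above) this axis
- key_start (a joint): travel of the start key in m: 0 released, 0.0035 fully down (counts as pressed beyond 0.0022); springs back; takes 1.5 N to move and 3.6 N to bottom
- key_start_top (a point): centre of the top of the start key: green, 18 mm across, white triangle; second from the left of the four as the robot sees them. z axis: the key's outward axis, 12 degrees from vertical. All keys stand 9 mm proud of the panel, 40 mm apart along the centrifuge's y axis, with the same spring
- key_stop (a joint): travel of the stop key in m, as for the start key; not to be pressed
- key_stop_top (a point): centre of the top of the stop key: red with a white square; second from the right
- key_pulse (a joint): travel of the pulse key in m; not to be pressed
- key_pulse_top (a point): centre of the top of the pulse key: yellow with a dark dot; leftmost
- key_open (a joint): travel of the lid-release key in m; not to be pressed
- key_open_top (a point): centre of the top of the lid-release key: light grey with a dark eject mark (triangle over a bar); rightmost
- tip_box: blue box of pipette tips, 89 x 112 x 61 mm, loose, beside the centrifuge (left or right); origin: centre of its underside
- beaker: clear empty beaker, 75 mm across, 88 mm high, loose, beside the centrifuge (left or right); origin: centre of its underside
- dropper: small white dropper bottle, 26 mm across, 60 mm high, loose, near the right front corner of the centrifuge; origin: centre of its underside

How it is judged:
By the outcome, as a careful person would: the job done as asked, in the order asked, and still so for the second after the job is handed in, with the robot touching nothing.
It also fails if it takes over 45 s, if anything falls off the work surface, if the arm or the gripper's body presses on something with over 40 N, if the wrist force passes 120 N, or if a joint passes its speed limit or range.

## Robot

A 6-joint arm with a two-finger parallel gripper is mounted at the origin on a cart in front of the work surface, level with it; the furniture and walls round the work are solid. World frame = base frame: x ahead of the robot, y to its left, z up, the work surface at z = 0. Lengths are in m, angles in rad, forces in N, time in s.
With the tool pointing down it reaches from about 0.3 to 0.775 m from the base axis. Payload 14.6 kg.
Tool frame: the origin (TCP) lies at the very end of the fingers, on their centre line; the grasp point (between the pads) lies 19 mm behind it; z points along the fingers, y is the line along which they close (so a half turn about z gives the same grasp; the last joint's range is limited). The gripper opens to 85 mm and grips with 20 to 120 N. Pads are 22 mm wide; open, the fingers measure 114 mm over their backs; the gripper's body (76 mm by 85 mm) begins 54 mm behind the grasp point. The pads swing forward as they close: fully open they stand 13 mm farther back than shut.
Start: joints at [1.182, 0.3, 1.521, -0, 1.321, -0.067], TCP at [0.174, 0.522, 0.231] pointing down, gripper open.
Joint ranges: [-3.03, 3.03], [-0.79, 2.21], [0.23, 2.52], [-1.04, 4.18], [0, 3.07], [-2.55, 2.55]. Speed limits (rad/s): [2.22, 2.22, 2.57, 3.14, 3.14, 3.14].

## Interface

Orientations are given as a unit quaternion [x, y, z, w].
In Python, from plant import bot, vision, readout gives the robot as it stands (bot), with the cameras (vision) and the readings (readout).
- The arm moves only by the tool drive_effector, called after "Request:" as name(argument=value, ...) on one line, values as JSON. Schema: {"type":"object","properties":{"offsets":{"type":"array","items":{"type":"array","items":{"type":"number"},"minItems":5,"maxItems":5},"minItems":1,"maxItems":12},"only":{"type":"string"},"quiet":{"type":"boolean"},"lines":{"type":"string"}},"required":["offsets"],"additionalProperties":false}. offsets is a list of rows, 1 to 12 of them, each of 5 numbers: the opening from 0.0 (shut) to 1.0 (fully open), then dx, dy, dz in normalised numbers (1 is 0.8 m), then a turn about the tool's z in a scale on which 1.0 is 2 rad; each row is the pose to reach, as a shift and turn from the pose commanded when the call began, along the tool's axes at that moment; what a row does not reach only later rows make up. A row lasts 1/10 s, in which the tool goes at most 0.05 m and 0.15 rad, less where a joint would pass 70% of its speed; a pose out of reach is approached as far as the arm can. The fingers move at their own pace and stop on an object; the grip force is fixed at half the most. Time passes only in rows, so rows that do not move let the fingers close. The tool returns the time, the measured TCP pose, the force, the opening and the grip force at its end. only (a regular expression) keeps the lines of the reply that match it, lines (a string "A,B") keeps lines A to B, and quiet returns only ok. No shift or turn number may pass 1 either way. Input that does not fit is refused with a message, and nothing moves.
- readout.get_obs(): the state, without advancing time (a new reading comes with each control period).
- vision.camera(name): name is "scene" or "top"; returns the picture (480x640x3 uint8, red, green, blue); there is no depth.
- vision.camera_params(name): a dict with "camera_matrix" (3x3 intrinsics, pixels), "k1" (the pictures are not rectified: a ray, as slopes to the right and down, at radius r is drawn at 1 + k1 r^2 times it, then the intrinsics apply), "rvec" (rotation vector, rad) and "tvec" (3), from world to camera coordinates, as OpenCV has them. Camera axes: x right, y down, z forward; pixel columns grow to the right and rows downward; lengths in m; the calibration is good to about 2 mm. A picture is of the moment at which its call begins. camera_params takes no time and is no camera call.
- bot.finish_job(): hands the job in; it is judged then, once.
The state is a dict: "t": time; "joint_pos": joint angles; "dq": joint speeds; "joint_torque": joint torques, N m; "eef_pos": TCP position; "tcp_rot": TCP orientation; "contact_force": force on the tool from outside, world axes, zero at the start; "moment": the same for the moment, N m; "opening": opening from 0.0 (shut) to 1.0 (fully open); "grip_force": force on a finger pad.
Only numpy, scipy, OpenCV 4.12 (cv2) and the standard library are available. Lean on these libraries where they do the work, as an engineer would, in place of code of your own. Each camera call takes 0.05 s, during which the arm holds its last target. There are 200 camera calls.

## Working session

There is one attempt and no reset: what is moved stays moved. The work goes in short steps, Python scripts to look and compute and a tool call to move; the robot and the scene stay as the last step left them, time stands still between calls to the robot, and variables do not carry over. Pictures are saved under pics/ and viewed, at most 10 in all, crops included, and the job is handed in when it is done.

```bash
ls; mkdir -p pics; python3 - <<'E'
from plant import bot, vision, readout
import cv2
for n in("scene","top"):
    cv2.imwrite(f"pics/{n}0.png",vision.camera(n)[:,:,::-1]); print(vision.camera_params(n))
print(readout.get_obs())
E
```

```text
pics
plant.py
{'camera_matrix': array([[617.34077917,   0.        , 316.58951796],
       [  0.        , 617.34077917, 238.42775904],
       [  0.        ,   0.        ,   1.        ]]), 'k1': -0.01182954726233802, 'rvec': array([ 1.83389529, -0.77520378,  0.54526839]), 'tvec': array([-0.28072814,  0.29501825,  0.67928751])}
{'camera_matrix': array([[541.1435608 ,   0.        , 314.96802474],
       [  0.        , 541.1435608 , 238.1346075 ],
       [  0.        ,   0.        ,   1.        ]]), 'k1': -0.14421375306758016, 'rvec': array([ 2.18975885, -2.17304945,  0.12049565]), 'tvec': array([0.1245178 , 0.56743366, 1.11417087])}
{'t': 0.1, 'joint_pos': array([ 1.18241953e+00,  3.00438138e-01,  1.52151674e+00, -1.68800734e-05,
        1.32067702e+00, -6.65702676e-02]), 'dq': array([ 2.78249925e-05, -2.93072816e-03, -2.48447890e-03, -2.59340809e-04,
       -9.09545799e-05,  3.88981907e-04]), 'joint_torque': array([ 1.90198261e-03, -5.44368625e+01, -3.62372696e+01,  1.73629164e-06,
        3.01307526e-03,  5.10930101e-05]), 'eef_pos': array([0.17386856, 0.5215809 , 0.23076661]), 'tcp_rot': array([ 1.60207779e-01,  9.87083177e-01, -5.08078305e-04, -1.09217424e-04]), 'contact_force': array([ 0.75398867, -0.30107517, -0.65709583]), 'moment': array([0.03128986, 0.05659419, 0.03416278]), 'grip_force': 0.0, 'opening': 0.9958759964928762}
```

View pics/scene0.png

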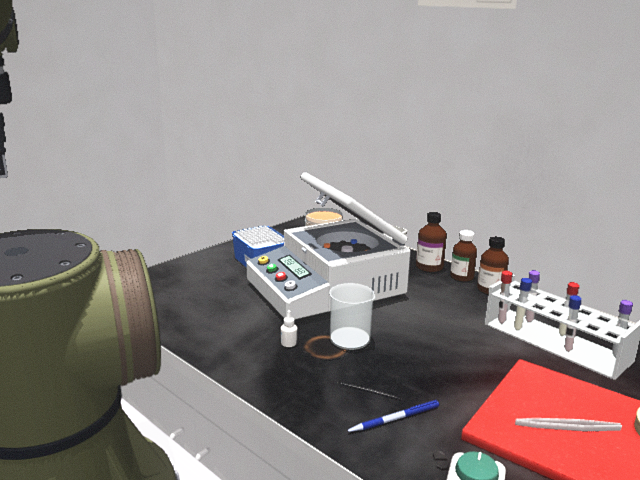

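View pics/top0.png

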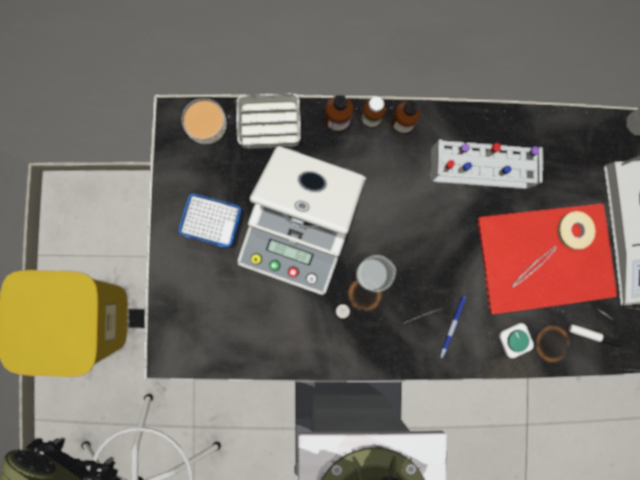

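The scene view shows the keys near yellow (263,260), green (271,268), red (281,277) and grey (290,286). The lid's front edge is near (302,177). In the top view the keys are at (257,259), (275,265), (293,272) and (312,279), and the lid ring is at (302,206). The beaker is at (376,273), the dropper at (343,311) and the tip box at (210,220). I'll view enlarged crops next.

```bash
python3 - <<'E'
import cv2,numpy as np
for n,(x0,y0,w,h) in dict(scene=(225,160,190,142),top=(230,140,150,160)).items():
    im=cv2.imread(f"pics/{n}0.png"); hsv=cv2.cvtColor(im,cv2.COLOR_BGR2HSV)
    f=4 if n=="scene" else 3.7
    cv2.imwrite(f"pics/{n}0c.png",cv2.resize(im[y0:y0+h,x0:x0+w],None,fx=f,fy=f,interpolation=cv2.INTER_CUBIC))
    for c,lo,hi in(("yel",20,35),("grn",50,85),("red",0,8),("red2",172,180)):
        m=cv2.inRange(hsv,(lo,110,60),(hi,255,255)); k=np.zeros_like(m); 
        k[235:300,235:330]=m[235:300,235:330]
        nn,l,s,ce=cv2.connectedComponentsWithStats(k)
        print(n,c,[(s[i,:4].tolist(),s[i,4],ce[i].round(1).tolist()) for i in range(1,nn) if s[i,4]>8])
E
```

```text
scene yel [([259, 256, 9, 8], np.int32(44), [263.0, 260.3])]
scene grn [([267, 264, 10, 8], np.int32(44), [271.5, 268.0])]
scene red [([276, 272, 10, 9], np.int32(45), [280.7, 276.8])]
scene red2 []
top yel [([251, 254, 10, 10], np.int32(73), [255.8, 258.5])]
top grn [([272, 261, 7, 9], np.int32(33), [275.6, 264.8])]
top red [([288, 267, 10, 10], np.int32(44), [292.8, 271.3])]
top red2 []
```

View pics/scene0c.png

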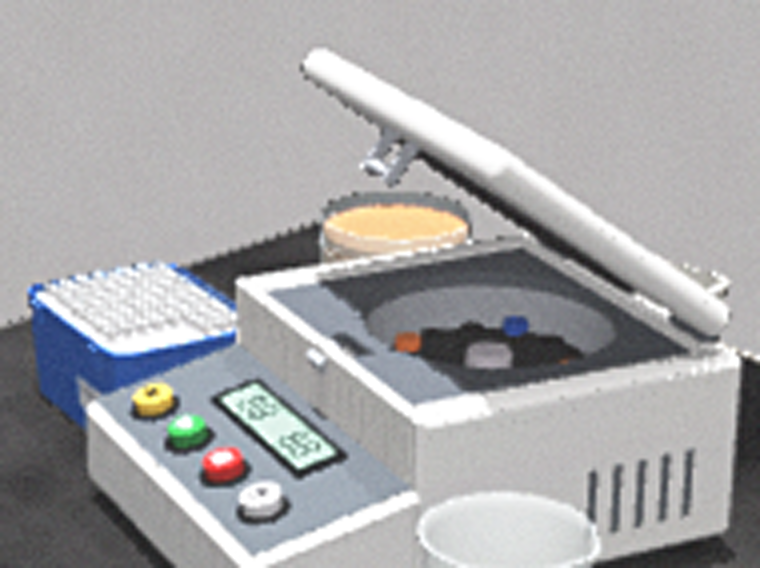

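View pics/top0c.png

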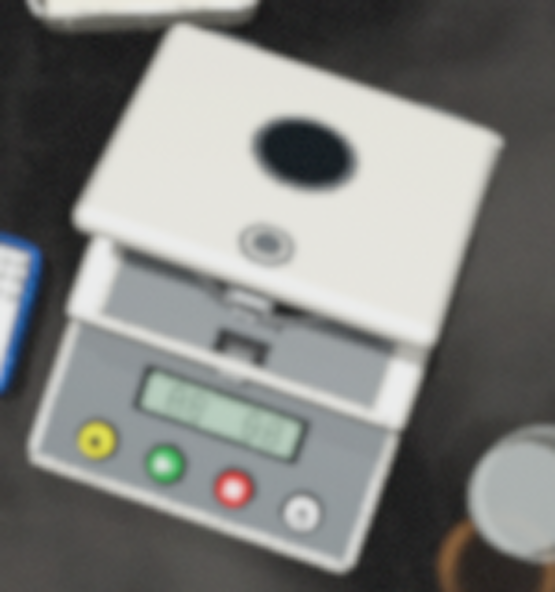

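In the crops, the top view's keys are at (255.8,258.6), (274.2,265.1), (292.9,271.8) and (311.3,278.6). The ring is at (301.5,205.6), and the lid and panel corners are clear. In the scene view the key tops are at (263.3,258.6) to (290.4,284.1), and the lid's front edge runs from (303,173) to (350,201). Now I'll fit the pose.

```bash
cat > h.py <<'E'
import numpy as np,cv2
from plant import bot, vision, readout
from scipy.spatial.transform import Rotation as R
P={n:vision.camera_params(n) for n in("scene","top")}
def proj(n,X):
    p=P[n]; return cv2.projectPoints(np.array(X,float).reshape(-1,1,3),p["rvec"],p["tvec"],p["camera_matrix"],np.array([p["k1"],0,0,0,0]))[0][:,0]
def world(pose,X):
    return R.from_euler("z",pose[2]).apply(np.array(X,float))+[pose[0],pose[1],0]
def lid(th,s,y,n=.012):
    return [.12-s*np.cos(th)+n*np.sin(th),y,.106+s*np.sin(th)+n*np.cos(th)]
def key(kx,y):
    t=np.radians(12); return [kx-.009*np.sin(t),y,.05+(kx+.125)*np.tan(t)+.009*np.cos(t)]
E
python3 - <<'E'
from h import *
from scipy.optimize import least_squares
c=lambda x0,y0,f:lambda u,v:(x0+(u+.5)/f-.5,y0+(v+.5)/f-.5)
s=c(225,160,4);t=c(230,140,3.7)
ky=[.06,.02,-.02,-.06]
def model(q):
    K=[key(q[4],y) for y in ky]; th=q[3]
    T=proj("top",world(q,K+[lid(th,.146,0),lid(th,.166,.092),lid(th,.166,-.092),lid(th,.006,.092),lid(th,.006,-.092),[-.125,.095,.05],[-.125,-.095,.05]]))
    S=proj("scene",world(q,K+[lid(th,.166,.092),lid(th,.166,-.092)]))
    return np.vstack([T,S])
obs=np.array([t(97,440),t(165,464),t(234,489),t(302,514),t(266,244),t(75,215),t(437,345),t(178,25),t(500,142),t(32,455),t(347,573),s(155,396),s(188,430),s(224,462),s(263,498),s(308,52),s(500,160)])
w=np.array([1]*5+[.3]*6+[1]*4+[.3]*2)[:,None]
r=least_squares(lambda q:((model(q)-obs)*w).ravel(),[.55,.15,-.3,.7,-.1],loss="soft_l1")
q=r.x;print(q.round(4));print((model(q)-obs).round(1).tolist())
np.save("q.npy",q)
print("keys",world(q,[key(q[4],y) for y in ky]).round(4).tolist())
print("spot",world(q,[lid(q[3],.146,0),lid(0,.146,0)]).round(4))
E
```

```text
[ 0.6021  0.1573 -0.3294  0.5964 -0.1055]
[[0.2, 0.2], [0.4, 0.3], [0.3, 0.1], [0.6, -0.1], [0.5, 0.6], [0.2, -0.8], [0.2, -1.8], [0.1, -4.2], [1.4, -5.3], [-0.6, -1.0], [1.7, -2.2], [-0.6, -1.3], [-0.3, -1.9], [-0.3, -1.6], [-0.4, -1.7], [0.1, -0.2], [1.0, 0.2]]
keys [[0.5199, 0.2488, 0.0629], [0.5069, 0.2109, 0.0629], [0.494, 0.1731, 0.0629], [0.481, 0.1352, 0.0629]]
spot [[0.6077 0.1553 0.1979]
 [0.5774 0.1657 0.118 ]]
```

Units first: shifts go in shares of 0.8 m and turns go in shares of 2 rad. So -0.04 m is -0.05, -0.02 m is -0.025.

```bash
cat >> h.py <<'E'
def delta(W):
    o=readout.get_obs(); r=R.from_quat(o["tcp_rot"])
    print("eef",o["eef_pos"].round(4),"F",o["contact_force"].round(1),"axes x",r.as_matrix()[:,0].round(3))
    print(r.inv().apply(np.array(W)-o["eef_pos"]).round(4).tolist())
q=np.load("q.npy") if __import__("os").path.exists("q.npy") else None
def spot(th,up=0): return world(q,[np.array(lid(th,.146,0))+[0,0,up]])[0]
E
python3 -c "
from h import *
delta([spot(q[3],.05)])"
```

```text
eef [0.1739 0.5216 0.2308] F [ 0.8 -0.3 -0.7] axes x [-0.949  0.316  0.   ]
[[-0.5274, -0.2103, -0.017]]
```

Request:
drive_effector(offsets=[[0, 0, 0, -0.025, 0], [0, 0, 0, -0.05, 0]])

```text
t: 0.3
eef_pos: [0.1738, 0.5215, 0.2711]
tcp_rot: [0.16, 0.987, -0.001, -0.0]
contact_force: [0.1, 0.3, -0.1]
opening: 0.69
grip_force: 0.0
```

In the tool's units: -0.48 m is -0.6, -0.44 m is -0.55.

Request:
drive_effector(offsets=[[0, -0.05, -0.02, 0, 0], [0, -0.1, -0.04, 0, 0], [0, -0.15, -0.06, 0, 0], [0, -0.2, -0.08, 0, 0], [0, -0.25, -0.1, 0, 0], [0, -0.3, -0.12, 0, 0], [0, -0.35, -0.14, 0, 0], [0, -0.4, -0.16, 0, 0], [0, -0.45, -0.18, 0, 0], [0, -0.5, -0.2, 0, 0], [0, -0.55, -0.22, 0, 0], [0, -0.6, -0.24, 0, 0]])

```text
t: 1.5
eef_pos: [0.5697, 0.1864, 0.271]
tcp_rot: [0.16, 0.987, -0.0, -0.0]
contact_force: [0.4, -0.3, 0.2]
opening: -0.001
grip_force: 0.0
```

Request:
drive_effector(offsets=[[0, -0.0313, -0.0125, 0, 0], [0, -0.0588, -0.0225, 0, 0], [0, -0.0588, -0.0225, 0, 0]])

```text
t: 1.8
eef_pos: [0.6088, 0.1539, 0.2701]
tcp_rot: [0.161, 0.987, -0.0, -0.001]
contact_force: [-0.8, 0.2, -0.2]
opening: 0.003
grip_force: 0.0
```

```bash
python3 - <<'E'
from h import *
cv2.imwrite("pics/t1.png",cv2.resize(vision.camera("top")[120:300,220:400,::-1],None,fx=3.3,fy=3.3,interpolation=cv2.INTER_CUBIC))
cv2.imwrite("pics/s1.png",cv2.resize(vision.camera("scene")[60:310,180:430,::-1],None,fx=2.3,fy=2.3,interpolation=cv2.INTER_CUBIC))
delta([spot(q[3],.02)]+[spot(t) for t in(q[3],.5,.4,.3,.2,.1,0)])
E
```

```text
eef [0.6073 0.1559 0.2707] F [-1.1 -0.5 -0.3] axes x [-0.949  0.317  0.001]
[[-0.0006, -0.0003, 0.0527], [-0.0007, -0.0003, 0.0727], [0.0077, -0.0003, 0.0841], [0.0151, -0.0002, 0.0968], [0.0212, -0.0002, 0.1101], [0.0259, -0.0001, 0.1239], [0.0293, -0.0001, 0.1382], [0.0312, -0.0001, 0.1527]]
```

View pics/s1.png

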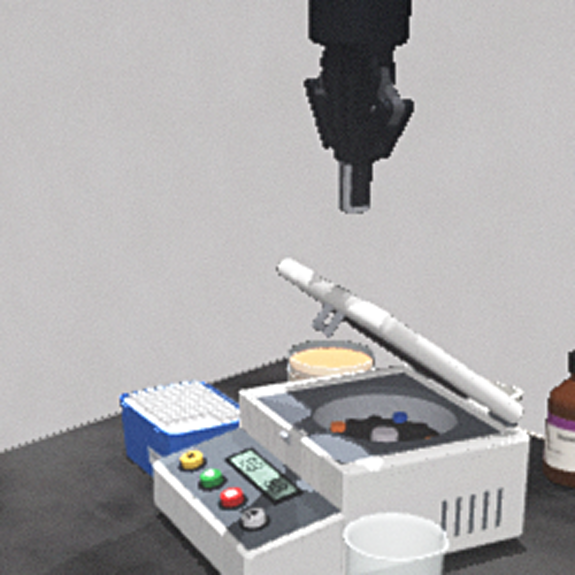

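The fingertips (355,210 in the crop) are shut and hang over the middle of the open lid, with nothing touched. Next I'll go down until contact.

In the tool's units: 0.055 m is 0.0688, 0.05 m is 0.0625.

Request:
drive_effector(offsets=[[0, 0, 0, 0.025, 0], [0, 0, 0, 0.05, 0], [0, 0, 0, 0.0625, 0], [0, 0, 0, 0.0688, 0]])

```text
t: 2.3
eef_pos: [0.6068, 0.1565, 0.2157]
tcp_rot: [0.16, 0.987, -0.0, -0.001]
contact_force: [0.0, 0.3, -0.7]
opening: -0.0
grip_force: 0.0
```

Request:
drive_effector(offsets=[[0, 0, 0, 0.005, 0], [0, 0, 0, 0.01, 0], [0, 0, 0, 0.015, 0]])

```text
t: 2.6
eef_pos: [0.6077, 0.156, 0.2048]
tcp_rot: [0.16, 0.987, 0.0, 0.001]
contact_force: [-0.5, 0.6, 1.0]
opening: 0.001
grip_force: 0.6
```

In the tool's units: 0.03 m is 0.0375, 0.006 m is 0.0075.

Request:
drive_effector(offsets=[[0, 0.0038, 0, 0.0063, 0], [0, 0.0075, 0, 0.0125, 0], [0, 0.0113, 0, 0.0188, 0], [0, 0.015, 0, 0.025, 0], [0, 0.0188, 0, 0.0313, 0], [0, 0.0213, 0, 0.0375, 0]])

```text
t: 3.2
eef_pos: [0.5911, 0.1614, 0.1739]
tcp_rot: [0.16, 0.987, 0.0, 0.0]
contact_force: [-1.2, 0.2, 1.2]
opening: -0.0
grip_force: 0.9
```

```bash
python3 -c "
from h import *
o=readout.get_obs();print(o['contact_force'],o['moment'])"
```

```text
[-1.23076648  0.16827253  1.23653055] [0.02443932 0.04157378 0.00879558]
```

Request:
drive_effector(offsets=[[0, 0.0038, 0, 0.0063, 0], [0, 0.0063, 0, 0.0125, 0], [0, 0.0088, 0, 0.0188, 0], [0, 0.0113, 0, 0.025, 0], [0, 0.0125, 0, 0.0313, 0]])

```text
t: 3.7
eef_pos: [0.5817, 0.1645, 0.1489]
tcp_rot: [0.16, 0.987, -0.0, -0.0]
contact_force: [-0.4, 0.9, 2.0]
opening: 0.0
grip_force: 1.1
```

In the tool's units: 0.02 m is 0.025, 0.005 m is 0.0063.

Request:
drive_effector(offsets=[[0, 0.0025, 0, 0.0063, 0], [0, 0.0038, 0, 0.0125, 0], [0, 0.005, 0, 0.0188, 0], [0, 0.0063, 0, 0.025, 0]])

```text
t: 4.1
eef_pos: [0.5771, 0.166, 0.1291]
tcp_rot: [0.16, 0.987, 0.0, 0.0]
contact_force: [0.4, -0.7, 5.9]
opening: 0.004
grip_force: 2.7
```

Request:
drive_effector(offsets=[[0, 0, 0, 0.0025, 0], [0, 0, 0, 0.005, 0], [0, 0, 0, 0.0075, 0], [0, 0, 0, 0.01, 0]])

```text
t: 4.5
eef_pos: [0.577, 0.166, 0.121]
tcp_rot: [0.16, 0.987, -0.0, -0.0]
contact_force: [0.5, 0.4, -0.4]
opening: 0.001
grip_force: 0.0
```

Request:
drive_effector(offsets=[[0, 0, 0, 0.0013, 0], [0, 0, 0, 0.0025, 0], [0, 0, 0, 0.0038, 0], [0, 0, 0, 0.0038, 0]])

```text
t: 4.9
eef_pos: [0.5771, 0.1659, 0.1182]
tcp_rot: [0.16, 0.987, -0.0, -0.0]
contact_force: [-0.6, -0.5, 0.4]
opening: -0.004
grip_force: 0.3
```

In the tool's units: 0.002 m is 0.0025, 0.001 m is 0.0013.

Request:
drive_effector(offsets=[[0, 0, 0, 0.0013, 0], [0, 0, 0, 0.0025, 0], [0, 0, 0, 0.0025, 0]])

```text
t: 5.2
eef_pos: [0.5773, 0.166, 0.1178]
tcp_rot: [0.16, 0.987, 0.0, 0.0]
contact_force: [-7.9, -1.7, 15.4]
opening: -0.0
grip_force: 7.5
```

Request:
drive_effector(offsets=[[0, 0, 0, -0.0125, 0], [0, 0, 0, -0.0375, 0], [0, 0, 0, -0.075, 0], [0, 0, 0, -0.075, 0], [0, 0, 0, -0.075, 0]])

```text
t: 5.7
eef_pos: [0.5773, 0.166, 0.1768]
tcp_rot: [0.16, 0.987, 0.0, 0.001]
contact_force: [-0.5, 0.6, -0.8]
opening: -0.0
grip_force: 0.0
```

```bash
python3 - <<'E'
from h import *
im=vision.camera("scene"); cv2.imwrite("pics/s2.png",cv2.resize(im[110:310,200:430,::-1],None,fx=2.9,fy=2.9,interpolation=cv2.INTER_CUBIC))
k=world(q,[key(q[4],.02)])[0]; print(k)
delta([k+[0,0,.06],k])
E
```

```text
[0.50691529 0.21090927 0.06294707]
eef [0.5769 0.1659 0.1758] F [-0.2  0.4 -0.3] axes x [-0.949  0.316  0.   ]
[[0.0806, 0.0205, 0.0529], [0.0806, 0.0206, 0.1129]]
```

View pics/s2.png

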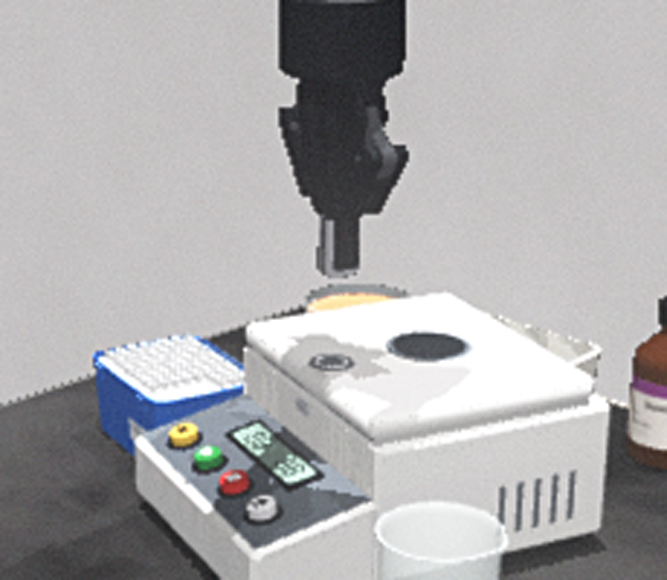

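The lid is flat and holding: its ring is at (332,362) and its front edge is down on the body in the crop. Next is the green key at (208,458).

In the tool's units: 0.105 m is 0.1313, 0.1 m is 0.125.

Request:
drive_effector(offsets=[[0, 0.05, 0.0125, 0, 0], [0, 0.1, 0.0256, 0, 0], [0, 0.1008, 0.0256, 0.05, 0], [0, 0.1008, 0.0256, 0.0875, 0], [0, 0.1008, 0.0256, 0.1125, 0], [0, 0.1008, 0.0256, 0.125, 0], [0, 0.1008, 0.0256, 0.1313, 0], [0, 0.1008, 0.0256, 0.1313, 0]])

```text
t: 6.55
eef_pos: [0.5071, 0.2109, 0.0711]
tcp_rot: [0.16, 0.987, -0.0, -0.0]
contact_force: [-0.2, 1.0, 0.2]
opening: 0.002
grip_force: 0.0
```

```bash
python3 - <<'E'
from h import *
for n,a in(("scene",(225,300,220,340)),("top",(225,300,225,345))):
    cv2.imwrite(f"pics/{n}3.png",cv2.resize(vision.camera(n)[a[0]:a[1],a[2]:a[3],::-1],None,fx=6,fy=6,interpolation=cv2.INTER_CUBIC))
delta([world(q,[key(q[4],.02)])[0]])
E
```

```text
eef [0.5076 0.211  0.0721] F [-0.5  0.8  0.5] axes x [-0.949  0.316 -0.001]
[[0.0006, -0.0003, 0.0091]]
```

View pics/scene3.png

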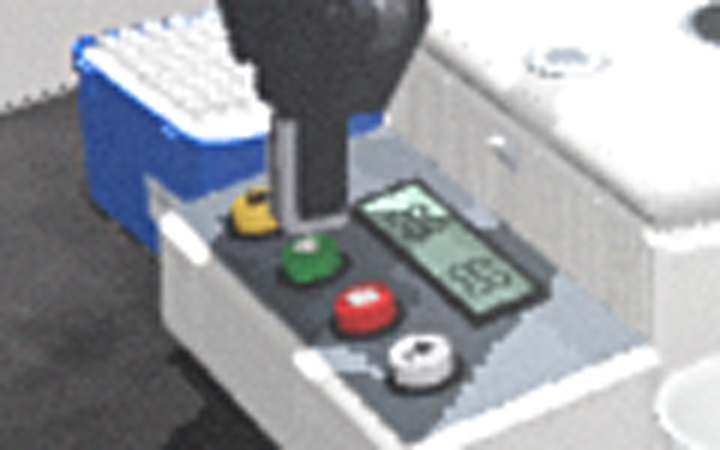

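The fingertip, with its lower end near (312,222), hangs just over the green key at (312,250). It is clear of the yellow key (at 255,210) and the red key (at 365,305). I'll press in small steps.

In the tool's units: 0.006 m is 0.0075, 0.004 m is 0.005.

Request:
drive_effector(offsets=[[0, 0, 0, 0.0025, 0], [0, 0, 0, 0.005, 0], [0, 0, 0, 0.0075, 0], [0, 0, 0, 0.0075, 0]])

```text
t: 7.05
eef_pos: [0.5071, 0.2109, 0.0651]
tcp_rot: [0.16, 0.987, -0.0, -0.0]
contact_force: [0.1, -0.5, 0.3]
opening: 0.003
grip_force: 0.0
```

Request:
drive_effector(offsets=[[0, 0, 0, 0.0013, 0], [0, 0, 0, 0.0025, 0], [0, 0, 0, 0.0025, 0]])

```text
t: 7.35
eef_pos: [0.5073, 0.2109, 0.0634]
tcp_rot: [0.16, 0.987, 0.0, 0.0]
contact_force: [0.2, 0.3, 2.4]
opening: -0.0
grip_force: 1.0
```

Request:
drive_effector(offsets=[[0, 0, 0, 0.0013, 0], [0, 0, 0, 0.0019, 0], [0, 0, 0, 0.0019, 0]])

```text
t: 7.65
eef_pos: [0.5073, 0.211, 0.0619]
tcp_rot: [0.16, 0.987, 0.0, 0.0]
contact_force: [1.5, -1.4, 3.5]
opening: -0.0
grip_force: 1.4
```

In the tool's units: 0.001 m is 0.0013, 0.0005 m is 0.0006.

Request:
drive_effector(offsets=[[0, 0, 0, 0.0006, 0], [0, 0, 0, 0.0013, 0], [0, 0, 0, 0.0013, 0]])

```text
t: 7.95
eef_pos: [0.5073, 0.211, 0.061]
tcp_rot: [0.16, 0.987, 0.0, 0.0]
contact_force: [1.6, 0.4, 4.5]
opening: -0.001
grip_force: 2.1
```

Request:
drive_effector(offsets=[[0, 0, 0, 0.0006, 0], [0, 0, 0, 0.0006, 0]])

```text
t: 8.15
eef_pos: [0.5074, 0.211, 0.0608]
tcp_rot: [0.16, 0.987, 0.0, 0.0]
contact_force: [0.7, -1.3, 8.0]
opening: 0.001
grip_force: 4.1
```

The force jumped to 8 N, so the key has bottomed. Now I'll draw back.

In the tool's units: -0.17 m is -0.2125, -0.15 m is -0.1875.

Request:
drive_effector(offsets=[[0, 0, 0, -0.0063, 0], [0, 0, 0, -0.0375, 0], [0, 0, 0, -0.0875, 0], [0, 0, 0, -0.1375, 0], [0, 0, 0, -0.1875, 0], [0, 0.05, 0, -0.2125, 0], [0, 0.05, 0, -0.2125, 0], [0, 0.05, 0, -0.2125, 0]])

```text
t: 8.95
eef_pos: [0.4687, 0.2238, 0.2305]
tcp_rot: [0.16, 0.987, 0.0, 0.0]
contact_force: [0.6, -0.6, -0.1]
opening: 0.003
grip_force: 0.0
```

```bash
python3 - <<'E'
from h import *
cv2.imwrite("pics/s4.png",cv2.resize(vision.camera("scene")[110:360,200:430,::-1],None,fx=2.4,fy=2.4,interpolation=cv2.INTER_CUBIC))
E
```

```text
(no output)
```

View pics/s4.png

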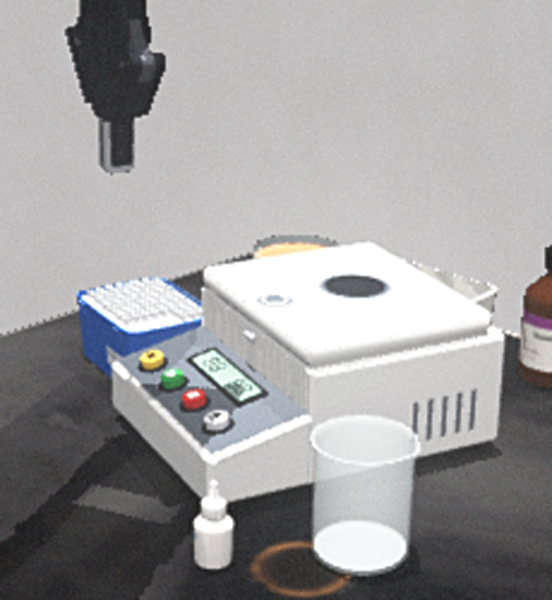

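The lid is shut (ring at 275,299), the keys are released (green at 173,378), and the beaker, dropper and tip box stand where they were. The gripper is clear.

```bash
python3 -c "
from plant import bot, vision, readout
print(bot.finish_job())"
```

```text
the job is handed in; nothing more can be done
None
```

The lid is pressed shut and caught, the start key was pressed until it bottomed, the arm has drawn back clear with nothing else disturbed, and the job was handed in at about 9 s; no verdict came back.

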